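# Fit the tall scouring drum and reset the stop

### The job

Fit the taller of the two scouring drums to the bench spindle: first press the black mushroom stop button down until it stays down by itself, push the keeper arm well aside, and put the tall drum, neck up, over the spindle, lowering it gently until it sits fully on its seat (do not drop it). Then push the keeper arm back home over the drum, and last of all turn the mushroom knob clockwise so that the stop pops up again. Leave everything else where it is.

Things in the scene. Friction and masses are not known exactly. Their poses are not given: they have to be found in the camera images.
- stop_box: Grey fixed box, 90 x 90 mm and 55 mm tall, on the bench, carrying the black mushroom stop button in the middle of its top. Origin: centre of its underside on the bench; z up.
- stop_top (a point): Middle of the top of the mushroom knob, 107 mm above the bench when up; moves down and turns with the knob. The knob is a round black head 52 mm across whose upper face lies 20 mm below this point, with an upright grip bar on it 46 mm long (along this point's x axis), 14 mm wide (y) and 20 mm tall, which can be pressed on or pinched.
- stop (a joint): How far the mushroom button is down, in m: 0 is up; full travel is 0.0145 (needs about 5 N); pressed to the bottom and let go it latches and rests at about 0.008; pressed less it comes up again.
- stop_knob (a joint): Turn of the mushroom knob in rad, clockwise from above positive, 0 to 1.05. A light spring brings it back to 0 when let go. With the button latched, turning it past about 0.6 frees it, and it then springs up once it is let go.
- spindle_head: Fixed grey round cast base, 136 mm across and 18 mm tall, with a steel seat (46 mm across, top 30 mm above the bench) and on it an upright spindle of 16 mm diameter whose tapered tip is 90 mm above the bench. Origin: on the spindle axis at bench level. A post for the keeper stands 106 mm from the spindle axis, at x = y = +75 mm in this frame; it rises 172 mm above the bench.
- spindle_seat (a point): Centre of the top of the seat on the spindle axis, 30 mm above the bench: a mounted drum's underside rests here.
- keeper_hinge (a point): Point on the upright hinge axis of the keeper arm, at the top of its post, 165 mm above the bench.
- keeper (a joint): Swing of the keeper arm in rad: 0 is home against its stop, its end disc centred over the spindle; it grows to 1.7 as the arm swings clockwise seen from above. It stays where it is left.
- keeper_peg (a point): Middle of the top of the upright peg, 20 mm diameter and 32 mm tall, at the end of the keeper arm, 106 mm from the hinge axis; this point is 205 mm above the bench. The peg stands on a disc 52 mm across, 165 to 173 mm above the bench, at the end of a flat arm 20 mm wide. Push the peg from the side.
- drum_tall: The drum to fit, loose and standing: brown cylinder 60 mm across and 84 mm tall with a pale wooden neck 32 mm across and 30 mm tall on top (114 mm in all) and a 22 mm bore right through. 0.25 to 0.5 kg. Origin: centre of its underside; z up towards the neck.
- drum_short: The other drum, to be left alone: 84 mm across, 46 mm tall, with the same neck on top (76 mm in all). Origin: centre of its underside.
- brush: Bystander: brush lying on the bench, 150 mm long. Origin near its middle.
- mug: Bystander: white mug, 80 mm across and 90 mm tall. Origin: centre of its underside.
- tin: Bystander: dark round tin, 80 mm across and 55 mm tall. Origin: centre of its underside.
- hammer: Bystander: hammer lying on the bench, 280 mm long. Origin near its middle.
There are look-alikes about, which are no part of the job. Leave any red look-alike of the drum_tall alone. Leave any turquoise look-alike of the stop_box alone.

How it is judged:
On the way, in this order (a step that is already met when the one before it is completed fails the run):
1. the stop button is down and stays down untouched (value of joint stop above 0.006 m and contact force between anything else and stop_box below 0.2 N), for 0.3 s.
2. the keeper arm is swung well aside (more than 0.8 rad), the stop still down (value of joint keeper above 0.8 rad and value of joint stop above 0.006 m), for 0.1 s.
3. the tall drum sits on the spindle seat, released, the stop still down (z of drum_tall in the frame of spindle_seat below 0.004 m and horizontal distance between drum_tall and spindle_seat below 0.006 m and angle between drum_tall's own z axis and vertical below 0.08 rad and contact force between the fingers and drum_tall below 0.2 N and value of joint stop above 0.006 m), for 0.2 s.
4. the keeper arm is back home over the drum (within 0.12 rad of its stop), the stop still down (value of joint keeper below 0.12 rad and value of joint stop above 0.006 m), for 0.1 s.
At the end, for the whole second after the job is handed in: The stop button is up again (within 2 mm), the tall drum stands at rest on the spindle seat (underside within 4 mm of it, upright within 0.08 rad, within 6 mm of the axis), and the keeper arm is home over it (within 0.12 rad) (value of joint stop below 0.002 m and value of joint keeper below 0.12 rad and z of drum_tall in the frame of spindle_seat below 0.004 m and horizontal distance between drum_tall and spindle_seat below 0.006 m and angle between drum_tall's own z axis and vertical below 0.08 rad and linear speed of drum_tall below 0.03 m/s); the robot touches nothing.
It fails at once if the tall drum is dropped (let go and falling faster than 0.5 m/s, about 13 mm of fall) (linear speed of drum_tall above 0.5 m/s and contact force between the fingers and drum_tall below 0.1 N).
It fails at once if another thing is moved by more than 25 mm (distance of any of drum_short, brush, mug, tin, hammer from where it was at the start of the episode above 0.025 m).
It also fails if it takes over 72 s, if anything falls off the work surface, if the arm or the gripper's body presses on something with over 40 N, if the wrist force passes 120 N, or if a joint passes its speed limit or range.

### The arm

A 7-joint arm with a two-finger parallel gripper is mounted at the origin on the work surface. World frame = base frame: x ahead of the robot, y to its left, z up, the work surface at z = 0. Lengths are in m, angles in rad, forces in N, time in s.
With the tool pointing down it reaches from about 0.4 to 0.85 m from the base axis. Payload 10.4 kg.
Tool frame: the origin (TCP) lies between the finger pads; the fingertips stand manip.tip_extent ahead of it and the grasp point (between the pads) lies 6 mm ahead of it (manip.tip_extent is the distance from the TCP to the fingertips, in m); z points along the fingers, y is the line along which they close (so a half turn about z gives the same grasp; the last joint's range is limited). The gripper opens to 85 mm and grips with 20 to 120 N. Pads are 22 mm wide; open, the fingers measure 114 mm over their backs; the gripper's body (76 mm by 85 mm) begins 54 mm behind the grasp point. The pads swing forward as they close: fully open they stand 13 mm farther back than shut.
Start: joints at [1.244, 0.332, -0.065, 1.46, 0.022, 1.35, -0.088], TCP at [0.187, -0.596, 0.256] pointing down, gripper open.
Joint ranges: [-2.6, 2.6], [-0.5, 2.12], [-1.47, 1.34], [0.16, 2.42], [-1.27, 4.41], [0.06, 2.06], [-2.6, 2.6]. Speed limits (rad/s): [2.22, 2.22, 2.79, 2.79, 3.14, 3.14, 3.14].

### API

Orientations are given as a unit quaternion [x, y, z, w].
In Python, from workcell import get_obs, optics, workorder, manip gives the robot as it stands.
- The arm moves only by the tool jog_arm, never from a script. Its argument "increments" is a list of rows, each a list of 7 numbers: the shift along the tool's x, y, z in m, then the turn, a rotation vector about the tool's x, y, z in rad, then the opening, from -1 (shut) to 1 (fully open). A call has 1 to 5 rows; each row is the pose to reach, as a shift and turn from the pose commanded when the call began, along the tool's axes at that moment; what a row does not reach only later rows make up. A row lasts 1/12 s, in which the tool goes at most 41.7 mm and 7.16 degrees, less where a joint would pass 70% of its speed; a pose out of reach is approached as far as the arm can. A call with a gripper value outside its range is refused whole. The fingers move at their own pace and stop on an object; "grip_force" is the grip in N (left out, the last holds). Time passes only in rows, so rows that repeat a pose let the fingers close. It gives the time, the measured TCP pose, the force, the opening and the grip force at its end, in the units of the state.
- get_obs(): the state, without advancing time (a new reading comes with each control period).
- optics.camera(name): name is "scene" or "top" or "wrist"; returns a dict with "color" (384x512x3 uint8, red, green, blue), "depth" (384x512 float32, m along the optical axis (not along the pixel's ray), 0 where there is no reading), "K" (3x3 intrinsics, pixels), "k1" (the pictures are not rectified: a ray, as slopes to the right and down, at radius r is drawn at 1 + k1 r^2 times it, then the intrinsics apply), "R" (3x3) and "t" (3): a world point X has camera coordinates R X + t. Camera axes: x right, y down, z forward; pixel columns grow to the right and rows downward; lengths in m; the calibration is good to about 2 mm. A picture is of the moment at which its call begins.
- workorder.hand_in(): hands the job in; it is judged then, once.
The state is a dict: "clock": time; "joint_pos": joint angles; "joint_velocities": joint speeds; "tau": joint torques, N m; "position": TCP position; "ee_rot": TCP orientation; "ft_force": force on the tool from outside, world axes, zero at the start; "torque": the same for the moment, N m; "grip_width": opening from 0.0 (shut) to 1.0 (fully open); "grasp_force": force on a finger pad.
Only numpy, scipy, OpenCV 4.12 (cv2) and the standard library are available. Lean on these libraries where they do the work, as an engineer would, in place of code of your own. Each camera call takes 0.05 s, during which the arm holds its last target. There are 200 camera calls.

## Working session

There is one attempt and no reset: what is moved stays moved. The work goes in short steps, Python scripts to look and compute and a tool call to move; the robot and the scene stay as the last step left them, time stands still between calls to the robot, and variables do not carry over. Pictures are saved under pics/ and viewed, at most 10 in all, crops included, and the job is handed in when it is done.

Besides the shell and the picture viewer there is one more tool, called after "Call:" in YAML: its name, and indented under it one key for each argument. jog_arm: Moves the arm, as the interface text tells. Its arguments: {"type":"object","properties":{"increments":{"type":"array"},"grip_force":{"type":"number"}},"required":["increments"]}

```bash
mkdir -p pics; ls; python3 - <<'E'
from workcell import get_obs, optics, manip
import cv2
print(get_obs(), manip.tip_extent)
for n in ("scene","top"):
    c=optics.camera(n); cv2.imwrite(f"pics/{n}0.png",c["color"][:,:,::-1]); print(n,c["K"].tolist(),c["k1"],c["R"].tolist(),c["t"].tolist())
E
```

```text
pics
{'clock': 0.0, 'joint_pos': array([ 1.24445412,  0.33286405, -0.06472603,  1.46095593,  0.02163405,
        1.34987125, -0.08849429]), 'joint_velocities': array([-0.00032904,  0.00124694,  0.00030417, -0.00050496, -0.00103505,
       -0.00126978, -0.00172361]), 'tau': array([ 2.21642813e-04, -6.25433922e+01,  4.95546323e-02, -3.91610813e+01,
        1.62785430e-02,  9.99060692e-03, -3.69871634e-05]), 'position': array([ 0.18683381, -0.59606785,  0.25551388]), 'ee_rot': array([ 9.88485020e-01,  1.51317133e-01, -1.49999043e-04, -6.84608722e-04]), 'ft_force': array([ 0.14892119, -0.61827003, -0.40793647]), 'torque': array([-0.02714951,  0.01989798,  0.01841108]), 'grasp_force': 0.0, 'grip_width': 0.9963963399515912} 0.025
scene [[418.98650878798884, 0.0, 251.6598709667749], [0.0, 418.98650878798884, 183.33581903047912], [0.0, 0.0, 1.0]] -0.048159937582874825 [[0.7104088982350021, 0.7037868340102722, 0.0018137205760049258], [0.5675911122222415, -0.5714041485647058, -0.5927374025058336], [-0.4161244124475865, 0.4221153767358415, -0.8053937435120228]] [-0.33666329053051514, -0.24209255198707405, 1.5374940729420719]
top [[430.7775300950233, 0.0, 257.34653048958154], [0.0, 430.7775300950233, 194.88923411125282], [0.0, 0.0, 1.0]] 0.0017233884933711807 [[-0.029205290865534216, -0.9995620318029453, 0.004774469962988901], [-0.980335043684519, 0.027710245925103724, -0.19538511815090448], [0.19516724394614016, -0.010386859426131058, -0.980714973905125]] [-0.03853319002828909, 0.5579074040727078, 1.1711603681489702]
```

View pics/scene0.png

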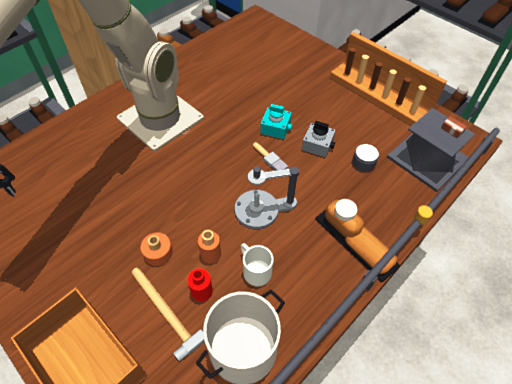

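View pics/top0.png

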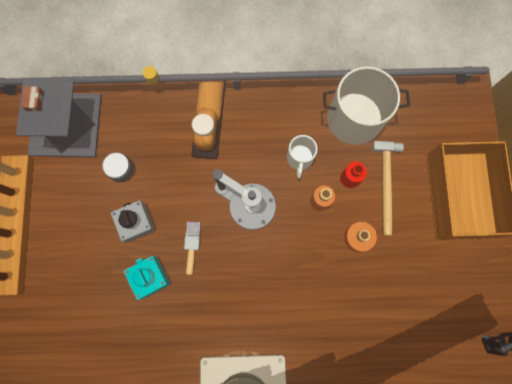

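The scene view shows the stop box at (319,138), the spindle at (257,205), the hinge near (292,175), the peg near (254,170), the tall drum at (208,243), the short drum at (155,248) and the red look-alike at (200,285). In the top view they are at: stop box (131,221), spindle (253,206), hinge (219,175), tall drum (324,196), mug (302,152), brush (192,240).

```bash
cat > h.py <<'E'
import numpy as np, cv2
from workcell import get_obs, optics, manip
from scipy.spatial.transform import Rotation as Ro
def rays(c,uv):
    uv=np.asarray(uv,float).reshape(-1,1,2)
    n=cv2.undistortPoints(uv,c["K"],np.array([c["k1"],0,0,0.])).reshape(-1,2)
    return np.c_[n,np.ones(len(n))]
def cen(c): return -c["R"].T@c["t"]
def plane(c,uv,z):
    d=rays(c,uv)@c["R"]; o=cen(c); return o+d*((z-o[2])/d[:,2])[:,None]
def cloud(c):
    v,u=np.mgrid[:384,:512]; r=rays(c,np.c_[u.ravel(),v.ravel()])*c["depth"].reshape(-1,1)
    P=(r-c["t"])@c["R"]; P[c["depth"].ravel()==0]=np.nan
    return P.reshape(384,512,3)
def tri(c1,u1,c2,u2):
    d=[(rays(c,u)@c["R"])[0] for c,u in((c1,u1),(c2,u2))]; d=[x/np.linalg.norm(x) for x in d]; o=[cen(c1),cen(c2)]
    s=np.linalg.lstsq(np.c_[d[0],-d[1]],o[1]-o[0],rcond=None)[0]
    p,q=o[0]+s[0]*d[0],o[1]+s[1]*d[1]; return (p+q)/2,np.linalg.norm(p-q)
def circ(P):
    (x,y),r=cv2.minEnclosingCircle(P[:,:2].astype(np.float32).reshape(-1,1,2)); return x,y,r
E
python3 - <<'E'
from h import *
C={n:optics.camera(n) for n in("top","scene")}
reg={"top":{"stop":(131,221,26),"spin":(253,206,26),"keeper":(235,187,28),"hinge":(219,175,10),"drum":(324,196,16),"short":(361,237,20)},
"scene":{"stop":(319,138,24),"spin":(257,205,26),"keeper":(272,177,35),"drum":(208,243,20),"short":(155,248,22)}}
bands={"stop":[(.03,.06),(.075,.09),(.1,.112)],"spin":[(.012,.022),(.025,.034),(.06,.1)],"keeper":[(.15,.18),(.185,.215)],"hinge":[(.15,.19)],"drum":[(.07,.09),(.105,.12)],"short":[(.035,.052),(.065,.082)]}
for n,c in C.items():
    W=cloud(c)
    for k,(u,v,r) in reg[n].items():
        p=W[v-r:v+r,u-r:u+r].reshape(-1,3); p=p[~np.isnan(p[:,0])]
        for lo,hi in bands[k]:
            q=p[(p[:,2]>lo)&(p[:,2]<hi)]
            if len(q)>5: print(n,k,(lo,hi),len(q),"med",np.median(q,0).round(3),"zhi",np.percentile(q[:,2],95).round(3),"circ",np.round(circ(q),3),"mm",q[:,:2].min(0).round(3),q[:,:2].max(0).round(3))
def crop(c,u,v,w,h,s): return cv2.resize(c["color"][v:v+h,u:u+w,::-1],None,fx=s,fy=s,interpolation=cv2.INTER_CUBIC)
a=np.vstack([np.hstack([crop(C["top"],100,160,100,75,4),crop(C["top"],200,160,100,75,4)]),np.hstack([crop(C["scene"],280,100,100,75,4),crop(C["scene"],220,155,100,75,4)])])
cv2.imwrite("pics/crop1.png",a)
E
```

```text
top stop (0.03, 0.06) 777 med [0.488 0.293 0.055] zhi 0.059 circ [0.495 0.303 0.062] mm [0.438 0.247] [0.552 0.361]
top stop (0.075, 0.09) 159 med [0.493 0.295 0.086] zhi 0.09 circ [0.495 0.304 0.027] mm [0.471 0.278] [0.518 0.329]
top stop (0.1, 0.112) 88 med [0.495 0.303 0.108] zhi 0.111 circ [0.496 0.304 0.024] mm [0.473 0.29 ] [0.518 0.315]
top spin (0.012, 0.022) 1067 med [ 0.524 -0.04   0.019] zhi 0.022 circ [ 0.542 -0.029  0.081] mm [ 0.466 -0.106] [0.602 0.034]
top spin (0.025, 0.034) 116 med [ 0.523 -0.04   0.029] zhi 0.033 circ [ 0.537 -0.022  0.074] mm [ 0.466 -0.094] [0.592 0.03 ]
top keeper (0.15, 0.18) 534 med [ 0.552 -0.012  0.175] zhi 0.178 circ [0.556 0.001 0.072] mm [ 0.506 -0.063] [0.604 0.062]
top keeper (0.185, 0.215) 59 med [ 0.529 -0.037  0.206] zhi 0.209 circ [ 0.53  -0.038  0.01 ] mm [ 0.521 -0.047] [ 0.54  -0.029]
top hinge (0.15, 0.19) 160 med [0.585 0.041 0.176] zhi 0.181 circ [0.583 0.04  0.025] mm [0.563 0.021] [0.604 0.062]
top drum (0.07, 0.09) 253 med [ 0.54  -0.235  0.085] zhi 0.089 circ [ 0.544 -0.239  0.03 ] mm [ 0.515 -0.268] [ 0.574 -0.21 ]
top d
[... 1188 characters left out ...]
 0.562 -0.004  0.072] mm [ 0.506 -0.064] [0.606 0.064]
scene keeper (0.185, 0.215) 62 med [ 0.533 -0.042  0.201] zhi 0.206 circ [ 0.53  -0.04   0.011] mm [ 0.521 -0.051] [ 0.54 -0.03]
scene drum (0.07, 0.09) 248 med [ 0.555 -0.249  0.082] zhi 0.087 circ [ 0.545 -0.241  0.03 ] mm [ 0.516 -0.271] [ 0.574 -0.211]
scene drum (0.105, 0.12) 73 med [ 0.545 -0.241  0.111] zhi 0.115 circ [ 0.545 -0.241  0.016] mm [ 0.529 -0.256] [ 0.56  -0.226]
scene short (0.035, 0.052) 513 med [ 0.442 -0.35   0.044] zhi 0.048 circ [ 0.434 -0.345  0.043] mm [ 0.392 -0.386] [ 0.475 -0.305]
scene short (0.065, 0.082) 71 med [ 0.435 -0.347  0.073] zhi 0.077 circ [ 0.434 -0.346  0.016] mm [ 0.419 -0.361] [ 0.449 -0.331]
```

View pics/crop1.png

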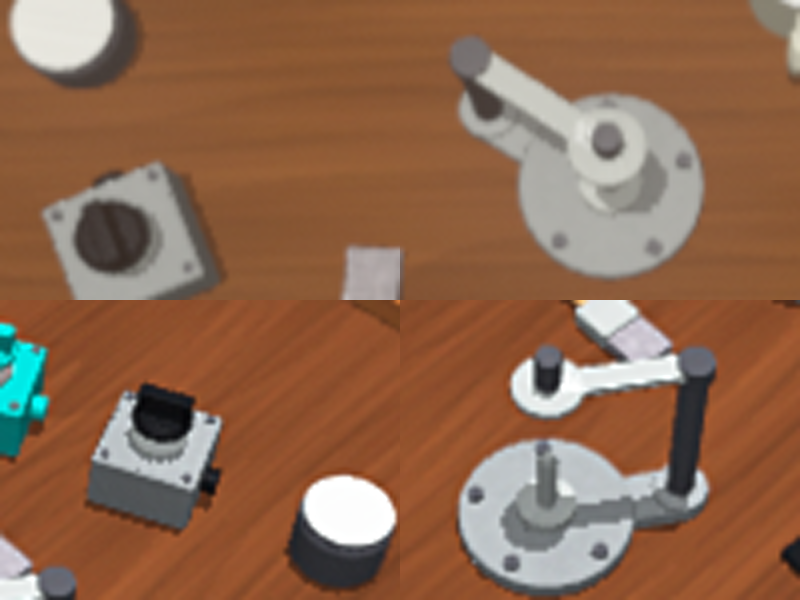

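The crop confirms that the keeper is home over the spindle and that the stop is up, with its bar top-lit. Heights match the text (107, 86, 205, 114, 30). Next I work out the bar angle, refine the centres and plan the transit.

```bash
cat >> h.py <<'E'
def pose(x,y,z,yaw):  # yaw of tool x (deg), tool pointing down
    return np.array([x,y,z]),Ro.from_euler('z',yaw,degrees=True)*Ro.from_euler('x',180,degrees=True)
def step(a,b):
    return np.r_[a[1].inv().apply(b[0]-a[0]),(a[1].inv()*b[1]).as_rotvec()].round(4)
E
python3 - <<'E'
from h import *
for n,(bu,bv,su,sv) in {"top":(131,221,253,206),"scene":(319,138,257,205)}.items():
    c=optics.camera(n); W=cloud(c)
    p=W[bv-26:bv+26,bu-26:bu+26].reshape(-1,3); q=p[(p[:,2]>.098)&(p[:,2]<.115)]
    rect=cv2.minAreaRect(q[:,:2].astype(np.float32)*1000); print(n,"bar",np.round(rect[0],1),np.round(rect[1],1),round(rect[2],1))
    m=np.linalg.svd(q[:,:2]-q[:,:2].mean(0))[2][0]; print(" bar dir deg",np.degrees(np.arctan2(m[1],m[0])).round(1))
    # base ring: contour of grey base at z .018
    p=W[sv-50:sv+50,su-50:su+50].reshape(-1,3); q=p[(p[:,2]>.013)&(p[:,2]<.022)]
    q=q[(np.hypot(q[:,0]-.53,q[:,1]+.04)<.085)&((q[:,0]+q[:,1])<.52)]  # away from the post lug
    h=cv2.convexHull((q[:,:2]*1000).astype(np.float32)).reshape(-1,2); h=h[np.hypot(*(h-[530,-40]).T)>60]; h=h[h.sum(1)<515]
    A=np.c_[2*h,np.ones(len(h))]; s=np.linalg.lstsq(A,(h**2).sum(1),rcond=None)[0]; print(" base",s[:2].round(1),np.sqrt(s[2]+s[:2]@s[:2]).round(1),len(h))
    p=W.reshape(-1,3); q=p[(np.hypot(p[:,0]-.595,p[:,1]-.045)<.03)&(p[:,2]>.1)]; qq=q[q[:,2]<.155]; print(" hinge post",len(qq),qq[:,:2].mean(0).round(4), circ(q[q[:,2]>.17]))
    g=p[(np.hypot(p[:,0]-.5,p[:,1]+.04)<.5)&(p[:,2]>.13)&(p[:,1]>-.3)]; print(" max z",np.nanmax(g[:,2]).round(3))
o=get_obs(); a=(o["position"],Ro.from_quat(o["ee_rot"]))
w=[a,pose(.25,-.45,.25,45),pose(.40,-.30,.25,70),pose(.44,-.10,.25,90)]
for i in range(3): print(step(w[i],w[i+1]).tolist())
E
```

```text
top bar [495.1 304.4] [47. 15.] 22.0
 bar dir deg -157.9
 base [533.1 -39.6] 67.1 23
 hinge post 21 [0.5824 0.0493] (0.5882232785224915, 0.04021213948726654, 0.022309904918074608)
 max z 0.209
scene bar [495.5 301.9] [45.6 17.4] 20.5
 bar dir deg 23.2
 base [534.1 -41.3] 67.7 15
 hinge post 82 [0.5956 0.0413] (0.5896620750427246, 0.038991618901491165, 0.02244579792022705)
 max z 0.633
[0.1039, -0.1207, 0.0061, -0.0004, -0.0001, -0.4816]
[0.2121, 0.0, 0.0, -0.0, 0.0, -0.4363]
[0.2016, -0.0308, -0.0, 0.0, 0.0, -0.3491]
```

Call:
jog_arm:
  increments:
    - [0.02, -0.024, 0, 0, 0, -0.096, -1]
    - [0.04, -0.048, 0, 0, 0, -0.192, -1]
    - [0.062, -0.072, 0.006, 0, 0, -0.288, -1]
    - [0.083, -0.097, 0.006, 0, 0, -0.384, -1]
    - [0.104, -0.121, 0.006, 0, 0, -0.48, -1]

```text
clock: 0.72
position: [0.2503, -0.4481, 0.2499]
ee_rot: [0.923, 0.384, -0.0, -0.0]
ft_force: [1.0, -0.3, 1.2]
grip_width: 0.298
grasp_force: 0.0
```

Call:
jog_arm:
  increments:
    - [0.04, 0, 0, 0, 0, -0.087, -1]
    - [0.08, 0, 0, 0, 0, -0.174, -1]
    - [0.12, 0, 0, 0, 0, -0.261, -1]
    - [0.16, 0, 0, 0, 0, -0.348, -1]
    - [0.2, 0, 0, 0, 0, -0.436, -1]

```text
clock: 1.13
position: [0.3927, -0.307, 0.2507]
ee_rot: [0.819, 0.574, -0.0, 0.0]
ft_force: [0.4, -1.0, 0.0]
grip_width: 0.0
grasp_force: 0.0
```

Call:
jog_arm:
  increments:
    - [0.04, -0.006, 0, 0, 0, -0.07, -1]
    - [0.08, -0.012, 0, 0, 0, -0.14, -1]
    - [0.12, -0.018, 0, 0, 0, -0.21, -1]
    - [0.16, -0.024, 0, 0, 0, -0.28, -1]
    - [0.2, -0.031, 0, 0, 0, -0.35, -1]

```text
clock: 1.55
position: [0.4314, -0.1083, 0.2505]
ee_rot: [0.706, 0.708, -0.0, 0.0]
ft_force: [0.7, 0.9, 0.1]
grip_width: -0.003
grasp_force: 0.0
```

```bash
python3 - <<'E'
from h import *
o=get_obs(); print(o["position"],o["joint_pos"].round(2),o["clock"],manip.tip_extent,o["grip_width"])
a=(o["position"],Ro.from_quat(o["ee_rot"])); print(a[1].as_matrix().round(3).tolist())
for t in (pose(.46,.1,.25,90),pose(.495,.303,.16,90)): print(step(a,t).tolist())
E
```

```text
[ 0.43135337 -0.10826275  0.25047368] [ 0.77 -0.04 -0.61  1.89 -0.02  1.28  0.18] 1.55 0.025 -0.0031845030356654584
[[-0.002, 1.0, 0.0], [1.0, 0.002, -0.001], [-0.001, 0.0, -1.0]]
[0.2082, 0.0291, 0.0003, 0.0005, 0.0007, 0.0023]
[0.4112, 0.0646, 0.0902, 0.0005, 0.0007, 0.0023]
```

Call:
jog_arm:
  increments:
    - [0.04, 0.006, 0, 0, 0, 0, -1]
    - [0.08, 0.012, 0, 0, 0, 0, -1]
    - [0.12, 0.018, 0, 0, 0, 0, -1]
    - [0.16, 0.024, 0, 0, 0, 0, -1]
    - [0.2, 0.03, 0, 0, 0, 0, -1]

```text
clock: 1.97
position: [0.4614, 0.0917, 0.2507]
ee_rot: [0.708, 0.707, 0.0, 0.001]
ft_force: [1.6, -0.9, 0.1]
grip_width: 0.003
grasp_force: 0.0
```

Call:
jog_arm:
  increments:
    - [0.04, 0.006, 0.01, 0, 0, 0, -1]
    - [0.08, 0.012, 0.03, 0, 0, 0, -1]
    - [0.12, 0.018, 0.05, 0, 0, 0, -1]
    - [0.16, 0.026, 0.07, 0, 0, 0, -1]
    - [0.2, 0.033, 0.09, 0, 0, 0, -1]

```text
clock: 2.38
position: [0.4928, 0.2787, 0.1656]
ee_rot: [0.708, 0.706, 0.0, 0.0]
ft_force: [1.6, -0.4, 0.5]
grip_width: 0.0
grasp_force: 0.0
```

Call:
jog_arm:
  increments:
    - [0.01, 0, 0.01, 0, 0, 0, -1]
    - [0.01, 0, 0.015, 0, 0, 0, -1]
    - [0.01, 0, 0.015, 0, 0, 0, -1]

```text
clock: 2.63
position: [0.4917, 0.2871, 0.1502]
ee_rot: [0.707, 0.707, -0.001, -0.001]
ft_force: [-0.7, -1.8, -0.1]
grip_width: -0.0
grasp_force: 0.0
```

Call:
jog_arm:
  increments:
    - [0.016, 0.004, 0, 0, 0, 0, -1]
    - [0.016, 0.004, 0.01, 0, 0, 0, -1]
    - [0.016, 0.004, 0.02, 0, 0, 0, -1]
    - [0.016, 0.004, 0.028, 0, 0, 0, -1]
    - [0.016, 0.004, 0.033, 0, 0, 0, -1]

```text
clock: 3.05
position: [0.497, 0.302, 0.1179]
ee_rot: [0.708, 0.706, 0.0, 0.0]
ft_force: [2.0, 1.0, 4.9]
grip_width: 0.001
grasp_force: 2.2
```

Call:
jog_arm:
  increments:
    - [0, 0, 0.002, 0, 0, 0, -1]
    - [0, 0, 0.002, 0, 0, 0, -1]

```text
clock: 3.22
position: [0.4974, 0.3025, 0.1175]
ee_rot: [0.708, 0.706, 0.001, 0.001]
ft_force: [-0.7, -0.9, 10.8]
grip_width: -0.001
grasp_force: 5.4
```

Call:
jog_arm:
  increments:
    - [0, 0, -0.015, 0, 0, 0, -1]
    - [0, 0, -0.04, 0, 0, 0, -1]
    - [-0.03, 0, -0.075, 0, 0, 0, -1]
    - [-0.06, 0.01, -0.11, 0, 0, 0, -1]
    - [-0.1, 0.01, -0.13, 0, 0, 0, -1]

```text
clock: 3.63
position: [0.5061, 0.2136, 0.2426]
ee_rot: [0.707, 0.707, 0.001, 0.0]
ft_force: [0.9, -0.8, -0.0]
grip_width: -0.0
grasp_force: 0.0
```

```bash
python3 - <<'E'
from h import *
print(get_obs()["position"])
for n,(bu,bv) in {"top":(131,221),"scene":(319,138)}.items():
    W=cloud(optics.camera(n)); p=W[bv-26:bv+26,bu-26:bu+26].reshape(-1,3); q=p[(np.hypot(p[:,0]-.495,p[:,1]-.303)<.025)&(p[:,2]<.13)]; print(np.percentile(q[:,2],[80,90,95]).round(4))
# wrist camera view of the keeper region offset
c=optics.camera("wrist"); print(cen(c),c["R"][2])
E
```

```text
[0.50613935 0.21363639 0.24261947]Traceback (most recent call last):
  File "<stdin>", line 4, in <module>
    return _quantile_unchecked(
        a, q, axis, out, overwrite_input, method, keepdims, weights)
    return _ureduce(a,
                    func=_quantile_ureduce_func,
    ...<5 lines>...
                    overwrite_input=overwrite_input,
                    method=method)
    r = func(a, **kwargs)
    result = _quantile(arr,
                       quantiles=q,
    ...<2 lines>...
                       out=out,
                       weights=wgt)
    slices_having_nans = np.isnan(arr[-1, ...])
                                  ~~~^^^^^^^^^
IndexError: index -1 is out of bounds for axis 0 with size 0
```

Call:
jog_arm:
  increments:
    - [-0.04, 0.008, -0.015, 0, 0, 0, -1]
    - [-0.08, 0.016, -0.015, 0, 0, 0, -1]
    - [-0.12, 0.024, -0.015, 0, 0, 0, -1]
    - [-0.16, 0.032, -0.015, 0, 0, 0, -1]
    - [-0.2, 0.04, -0.015, 0, 0, 0, -1]

```text
clock: 4.1
position: [0.5452, 0.0104, 0.2551]
ee_rot: [0.708, 0.706, -0.001, 0.0]
ft_force: [1.2, 0.1, 0.5]
grip_width: -0.0
grasp_force: 0.0
```

Call:
jog_arm:
  increments:
    - [-0.04, 0.008, 0, 0, 0, 0, -1]
    - [-0.075, 0.016, 0, 0, 0, 0, -1]
    - [-0.075, 0.016, 0, 0, 0, 0, -1]
    - [-0.075, 0.016, 0, 0, 0, 0, -1]

```text
clock: 4.43
position: [0.561, -0.0647, 0.2544]
ee_rot: [0.709, 0.705, -0.001, -0.001]
ft_force: [0.1, -0.2, 0.1]
grip_width: 0.001
grasp_force: 0.0
```

```bash
python3 - <<'E'
from h import *
print(get_obs()["position"])
for n,(bu,bv) in {"top":(131,221),"scene":(319,138)}.items():
    c=optics.camera(n); W=cloud(c); p=W[bv-26:bv+26,bu-26:bu+26].reshape(-1,3); q=p[(np.hypot(p[:,0]-.495,p[:,1]-.303)<.025)&(p[:,2]<.13)]; print(n,len(q),np.percentile(q[:,2],[80,90,95]).round(4) if len(q) else "")
E
```

```text
[ 0.56104632 -0.06472793  0.25442421]
top 297 [0.0995 0.1015 0.1023]
scene 210 [0.0947 0.0982 0.0998]
```

Call:
jog_arm:
  increments:
    - [0, 0, 0.02, 0, 0, 0, -1]
    - [0, 0, 0.042, 0, 0, 0, -1]
    - [0, 0, 0.042, 0, 0, 0, -1]

```text
clock: 4.78
position: [0.5596, -0.06, 0.2099]
ee_rot: [0.707, 0.708, -0.002, -0.002]
ft_force: [0.0, -0.2, -0.8]
grip_width: -0.002
grasp_force: 0.0
```

Call:
jog_arm:
  increments:
    - [0.014, -0.016, 0, 0, 0, 0, -1]
    - [0.025, -0.031, 0, 0, 0, 0, -1]
    - [0.037, -0.045, 0, 0, 0, 0, -1]
    - [0.052, -0.056, 0, 0, 0, 0, -1]
    - [0.068, -0.064, 0, 0, 0, 0, -1]

```text
clock: 5.2
position: [0.4971, 0.0079, 0.2144]
ee_rot: [0.707, 0.707, -0.0, 0.001]
ft_force: [0.7, -0.9, 0.9]
grip_width: 0.001
grasp_force: 0.6
```

Call:
jog_arm:
  increments:
    - [0.018, -0.005, 0, 0, 0, 0, -1]
    - [0.036, -0.008, 0, 0, 0, 0, -1]
    - [0.055, -0.007, 0, 0, 0, 0, -1]
    - [0.067, -0.004, 0, 0, 0, 0, -1]
    - [0.067, -0.004, 0, 0, 0, 0, -1]

```text
clock: 5.62
position: [0.4936, 0.0775, 0.2144]
ee_rot: [0.706, 0.709, 0.001, 0.0]
ft_force: [-0.1, 0.5, -0.3]
grip_width: -0.001
grasp_force: 0.0
```

```bash
python3 - <<'E'
from h import *
print(get_obs()["position"],get_obs()["joint_pos"].round(2))
E
```

```text
[0.49363849 0.07751453 0.21441726] [ 0.59  0.18 -0.9   1.81  0.15  1.23 -0.35]
```

Call:
jog_arm:
  increments:
    - [-0.01, 0, -0.02, 0, 0, 0, -1]
    - [-0.02, 0, -0.05, 0, 0, 0, -1]
    - [-0.06, 0.01, -0.05, 0, 0, 0, -1]
    - [-0.1, 0.02, -0.05, 0, 0, 0, -1]
    - [-0.14, 0.03, -0.05, 0, 0, 0, 0.2]

```text
clock: 6.03
position: [0.5238, -0.0679, 0.2647]
ee_rot: [0.707, 0.707, 0.0, 0.001]
ft_force: [0.5, 1.2, 0.0]
grip_width: 0.125
grasp_force: 0.0
```

Call:
jog_arm:
  increments:
    - [-0.04, 0.004, 0, 0, 0, 0, 0.2]
    - [-0.08, 0.008, 0, 0, 0, 0, 0.2]
    - [-0.12, 0.012, 0, 0, 0, 0, 0.2]
    - [-0.16, 0.016, 0, 0, 0, 0, 0.2]
    - [-0.175, 0.02, 0, 0, 0, 0, 0.2]

```text
clock: 6.45
position: [0.5419, -0.2486, 0.2631]
ee_rot: [0.71, 0.704, -0.001, 0.0]
ft_force: [0.7, -0.4, -0.2]
grip_width: 0.602
grasp_force: 0.0
```

```bash
python3 - <<'E'
from h import *
o=get_obs(); print(o["position"],o["grip_width"])
T=optics.camera("top"); S=optics.camera("scene"); w=optics.camera("wrist")
for n,c in (("top",T),("scene",S)):
    p=cloud(c).reshape(-1,3)
    q=p[(p[:,2]>.19)&(p[:,2]<.215)&(p[:,0]>.4)&(p[:,0]<.6)&(p[:,1]>.03)&(p[:,1]<.2)]; print(n,"peg",len(q),np.median(q,0).round(3) if len(q) else "")
    s=p[(np.hypot(p[:,0]-.531,p[:,1]+.039)<.02)&(p[:,2]>.05)&(p[:,2]<.095)]; print(n,"spindle",len(s),s.mean(0).round(4) if len(s) else "", s[s[:,2]>.084].mean(0).round(4))
P=cloud(w).reshape(-1,3); q=P[(np.hypot(P[:,0]-.5445,P[:,1]+.24)<.03)]; n=q[(q[:,2]>.105)&(q[:,2]<.122)]; print("wrist neck",len(n),circ(n) if len(n) else "",np.median(n,0)); b=q[(q[:,2]>.075)&(q[:,2]<.092)];print(len(b),circ(b) if len(b) else "")
x=P[(np.hypot(P[:,0]-.5445,P[:,1]+.24)<.12)&(np.hypot(P[:,0]-.5445,P[:,1]+.24)>.04)&(P[:,2]>.06)&(P[:,2]<.15)]; print("near", len(x), x.min(0).round(3) if len(x) else "",x.max(0).round(3) if len(x) else "")
cv2.imwrite("pics/a.png",np.hstack([T["color"],w["color"]])[:,:,::-1][:,112:912])
E
```

```text
[ 0.54186656 -0.24855054  0.26312986] 0.6015120556794549
top peg 57 [0.498 0.1   0.205]
top spindle 37 [ 0.531  -0.0397  0.0798] [ 0.5326 -0.0392  0.0883]
scene peg 47 [0.501 0.096 0.203]
scene spindle 47 [ 0.5351 -0.0433  0.0725] [ 0.5335 -0.0414  0.0868]
wrist neck 594 (0.5438634753227234, -0.23788641393184662, 0.01585683412849903) [ 0.54378541 -0.23802123  0.11315081]
1697 (0.54417884349823, -0.23913338780403137, 0.029912253841757774)
near 2252 [ 0.581 -0.35   0.06 ] [ 0.663 -0.171  0.099]
```

View pics/a.png

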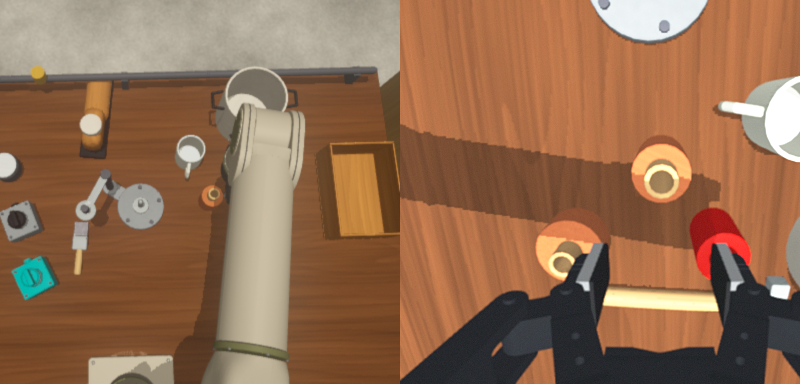

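The top view shows the keeper swung about 82° aside, with its peg at (0.499, 0.098), and the spindle clear. The wrist view shows the tall drum's neck at (660,180) with free space for the fingers; the mug handle at (722,105) and the red look-alike are clear. Next I descend on the neck.

Call:
jog_arm:
  increments:
    - [0.01, 0.002, 0.03, 0, 0, 0, 0.2]
    - [0.01, 0.002, 0.06, 0, 0, 0, 0.2]
    - [0.01, 0.002, 0.09, 0, 0, 0, 0.2]
    - [0.01, 0.002, 0.115, 0, 0, 0, 0.2]
    - [0.01, 0.002, 0.115, 0, 0, 0, 0.2]

```text
clock: 7.02
position: [0.5429, -0.2292, 0.144]
ee_rot: [0.707, 0.708, -0.001, -0.004]
ft_force: [-0.1, 0.7, -0.2]
grip_width: 0.596
grasp_force: 0.0
```

```bash
python3 - <<'E'
from h import *
o=get_obs(); print(o["position"],Ro.from_quat(o["ee_rot"]).as_matrix()[:,2].round(4),o["grip_width"])
P=cloud(optics.camera("wrist")).reshape(-1,3); q=P[(np.hypot(P[:,0]-.5445,P[:,1]+.24)<.03)]; n=q[(q[:,2]>.105)&(q[:,2]<.122)]; print("wrist neck",len(n),circ(n) if len(n) else "")
E
```

```text
[ 0.54294875 -0.22915563  0.14403596] [-0.0066  0.0033 -1.    ] 0.5959593298572512
wrist neck 1833 (0.543006181716919, -0.2297152280807495, 0.026555990800261497)
```

Call:
jog_arm:
  increments:
    - [-0.009, 0.001, 0, 0, 0, 0, 0.2]
    - [-0.009, 0.001, 0, 0, 0, 0, 0.2]
    - [-0.009, 0.001, 0.01, 0, 0, 0, 0.2]
    - [-0.009, 0.001, 0.01, 0, 0, 0, 0.2]

```text
clock: 7.4
position: [0.5464, -0.2407, 0.1381]
ee_rot: [0.708, 0.707, -0.0, 0.0]
ft_force: [-0.2, -0.1, -0.8]
grip_width: 0.599
grasp_force: 0.0
```

```bash
python3 - <<'E'
from h import *
o=get_obs(); print(o["position"],Ro.from_quat(o["ee_rot"]).as_matrix()[:,2].round(4),o["grip_width"])
c=optics.camera("wrist");W=cloud(c)
P=W.reshape(-1,3); q=P[(np.hypot(P[:,0]-.5435,P[:,1]+.239)<.021)]; n=q[(q[:,2]>.105)&(q[:,2]<.12)]; print("wrist neck",len(n),circ(n),n.min(0),n.max(0))
cv2.imwrite("pics/b.png",c["color"][:,:,::-1])
E
```

```text
[ 0.54639849 -0.2406732   0.13805972] [ 1.e-04 -2.e-04 -1.e+00] 0.5988790433677463
wrist neck 1992 (0.5439493656158447, -0.23822897672653198, 0.016234511509537697) [ 0.52867851 -0.25424872  0.10500695] [ 0.55963772 -0.22220529  0.11562294]
```

View pics/b.png

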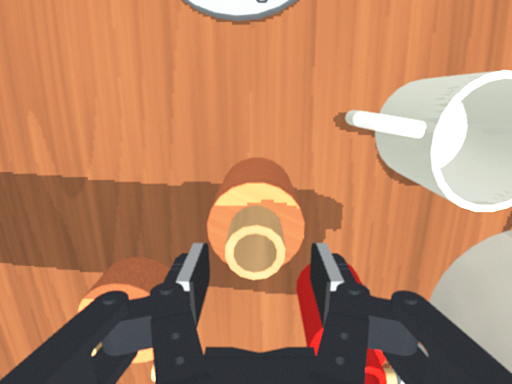

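The wrist view shows the neck ring at (254,252) between the fingers at x=205 and x=320. It is centred, and the descent is clear of the mug handle.

Call:
jog_arm:
  increments:
    - [0.002, -0.002, 0.01, 0, 0, 0, 0.2]
    - [0.002, -0.002, 0.02, 0, 0, 0, 0.2]
    - [0.002, -0.002, 0.024, 0, 0, 0, 0.2]
    - [0.002, -0.002, 0.024, 0, 0, 0, 0.2]

```text
clock: 7.78
position: [0.5436, -0.2381, 0.1127]
ee_rot: [0.707, 0.707, -0.0, -0.001]
ft_force: [0.6, -0.3, -1.0]
grip_width: 0.601
grasp_force: 0.0
```

Call:
jog_arm:
  increments:
    - [0, 0, 0, 0, 0, 0, -1]
    - [0, 0, 0, 0, 0, 0, -1]
    - [0, 0, 0, 0, 0, 0, -1]
    - [0, 0, 0, 0, 0, 0, -1]
    - [0, 0, 0, 0, 0, 0, -1]
  grip_force: 50

```text
clock: 8.2
position: [0.5447, -0.2386, 0.1148]
ee_rot: [0.707, 0.707, 0.0, 0.0]
ft_force: [0.1, -0.5, 1.7]
grip_width: 0.36
grasp_force: 49.9
```

Call:
jog_arm:
  increments:
    - [0, 0, -0.02, 0, 0, 0, -1]
    - [0, 0, -0.045, 0, 0, 0, -1]
    - [0, 0, -0.075, 0, 0, 0, -1]
    - [0, 0, -0.11, 0, 0, 0, -1]
    - [0, 0, -0.12, 0, 0, 0, -1]

```text
clock: 8.62
position: [0.5462, -0.2386, 0.2396]
ee_rot: [0.707, 0.707, 0.001, 0.003]
ft_force: [0.8, 0.2, -2.0]
grip_width: 0.356
grasp_force: 50.3
```

Call:
jog_arm:
  increments:
    - [0.03, -0.002, 0, 0, 0, 0, -1]
    - [0.06, -0.004, 0, 0, 0, 0, -1]
    - [0.09, -0.006, 0, 0, 0, 0, -1]
    - [0.12, -0.008, 0, 0, 0, 0, -1]
    - [0.15, -0.01, 0, 0, 0, 0, -1]

```text
clock: 9.03
position: [0.5341, -0.0871, 0.2338]
ee_rot: [0.708, 0.707, -0.0, -0.0]
ft_force: [1.1, -0.4, -2.6]
grip_width: 0.358
grasp_force: 50.3
```

Call:
jog_arm:
  increments:
    - [0.02, -0.001, 0, 0, 0, 0, -1]
    - [0.04, -0.002, 0, 0, 0, 0, -1]
    - [0.048, -0.002, 0, 0, 0, 0, -1]
    - [0.048, -0.002, 0, 0, 0, 0, -1]
    - [0.048, -0.002, 0, 0, 0, 0, -1]

```text
clock: 9.45
position: [0.5327, -0.0413, 0.2341]
ee_rot: [0.708, 0.707, -0.0, 0.0]
ft_force: [0.8, -1.8, -2.5]
grip_width: 0.352
grasp_force: 50.3
```

```bash
python3 - <<'E'
from h import *
o=get_obs(); print(o["position"],Ro.from_quat(o["ee_rot"]).as_matrix()[:,2].round(4),o["grip_width"],o["grasp_force"],o["ft_force"])
T=optics.camera("top"); S=optics.camera("scene"); w=optics.camera("wrist")
for n,c in (("scene",S),("wrist",w),("top",T)):
    W=cloud(c); P=W.reshape(-1,3); hsv=cv2.cvtColor(c["color"],cv2.COLOR_RGB2HSV).reshape(-1,3)
    k=(np.hypot(P[:,0]-o["position"][0],P[:,1]-o["position"][1])<.045)&(hsv[:,1]>90)&(hsv[:,0]<20)
    b=P[k&(P[:,2]>.1)&(P[:,2]<.205)]
    if len(b)<30: print(n,len(b)); continue
    print(n,len(b),"z",np.percentile(b[:,2],[1,99]).round(3))
    for lo,hi in ((.115,.145),(.145,.175),(.175,.2)):
        s=b[(b[:,2]>lo)&(b[:,2]<hi)]
        if len(s)>15:
            A=np.c_[2*s[:,:2],np.ones(len(s))]; f=np.linalg.lstsq(A,(s[:,:2]**2).sum(1),rcond=None)[0]; print("  ",lo,f[:2].round(4),np.sqrt(f[2]+f[:2]@f[:2]).round(4),len(s))
cv2.imwrite("pics/c.png",np.hstack([S["color"][100:300,150:350],w["color"][:200,150:350]]).repeat(2,0).repeat(2,1)[:,:,::-1])
E
```

```text
[ 0.53269073 -0.04133344  0.23413463] [-4.e-04 -6.e-04 -1.e+00] 0.35243019023675887 50.314785316586494 [ 0.77373552 -1.76143482 -2.53921216]
scene 476 z [0.123 0.205]
   0.115 [ 0.5324 -0.0447] 0.0288 93
   0.145 [ 0.5328 -0.0447] 0.029 135
   0.175 [ 0.5344 -0.0465] 0.0267 134
wrist 5699 z [0.13  0.204]
   0.115 [ 0.5322 -0.0423] 0.0298 346
   0.145 [ 0.5323 -0.0423] 0.0297 800
   0.175 [ 0.5325 -0.0332] 0.022 1131
top 0
```

View pics/c.png

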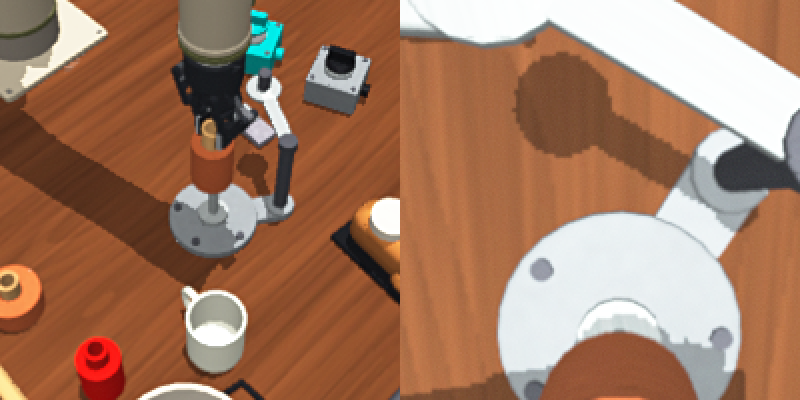

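The scene crop shows the drum hanging upright just over the spindle. The wrist crop shows the base and the seat's rear edge behind the drum. I'll measure both in the wrist frame.

```bash
python3 - <<'E'
from h import *
from scipy.optimize import least_squares
def fit(s,r):
    f=least_squares(lambda c:np.hypot(s[:,0]-c[0],s[:,1]-c[1])-r,[.532,-.04],loss="soft_l1",f_scale=.001); return f.x.round(4),np.abs(f.fun).mean().round(4),len(s)
print(get_obs()["position"])
for n in("wrist","scene"):
    c=optics.camera(n); P=cloud(c).reshape(-1,3); hsv=cv2.cvtColor(c["color"],cv2.COLOR_RGB2HSV).reshape(-1,3)
    d=np.hypot(P[:,0]-.532,P[:,1]+.041)
    print(n,"drum",fit(P[(d<.045)&(hsv[:,1]>90)&(hsv[:,0]<20)&(P[:,2]>.13)&(P[:,2]<.185)],.03))
    e=P[(d>.058)&(d<.075)&(P[:,2]>.003)&(P[:,2]<.013)&(hsv[:,1]<70)]; print(" base side",fit(e,.068) if len(e)>20 else len(e))
    s=P[(d<.032)&(P[:,2]>.0215)&(P[:,2]<.0275)&(hsv[:,1]<70)]; print(" seat side",fit(s,.023) if len(s)>10 else len(s))
    s=P[(d<.015)&(P[:,2]>.04)&(P[:,2]<.085)&(hsv[:,1]<70)]; print(" spindle",fit(s,.008) if len(s)>10 else len(s))
E
```

```text
[ 0.53273512 -0.04220957  0.23413545]
wrist drum (array([ 0.5324, -0.0425]), np.float64(0.0001), 1448)
 base side (array([ 0.5334, -0.0369]), np.float64(0.0012), 43)
 seat side (array([ 0.5324, -0.0391]), np.float64(0.0002), 35)
 spindle 0
scene drum (array([ 0.5317, -0.0435]), np.float64(0.0008), 248)
 base side (array([ 0.5322, -0.0388]), np.float64(0.0017), 95)
 seat side (array([ 0.5311, -0.0386]), np.float64(0.0049), 62)
 spindle (array([ 0.5316, -0.04  ]), np.float64(0.0009), 40)
```

Call:
jog_arm:
  increments:
    - [0.0035, 0, 0, 0, 0, 0, -1]
    - [0.0035, 0, 0.01, 0, 0, 0, -1]
    - [0.0035, 0, 0.02, 0, 0, 0, -1]
    - [0.0035, 0, 0.03, 0, 0, 0, -1]
    - [0.0035, 0, 0.035, 0, 0, 0, -1]

```text
clock: 10.12
position: [0.5318, -0.0371, 0.1972]
ee_rot: [0.707, 0.707, -0.001, -0.001]
ft_force: [0.0, 0.2, -2.0]
grip_width: 0.355
grasp_force: 50.3
```

Call:
jog_arm:
  increments:
    - [0, 0, 0.005, 0, 0, 0, -1]
    - [0, 0, 0.01, 0, 0, 0, -1]
    - [0, 0, 0.015, 0, 0, 0, -1]
    - [0, 0, 0.02, 0, 0, 0, -1]
    - [0, 0, 0.025, 0, 0, 0, -1]

```text
clock: 10.53
position: [0.5328, -0.037, 0.1741]
ee_rot: [0.707, 0.707, 0.0, 0.0]
ft_force: [-0.3, 0.2, -2.8]
grip_width: 0.351
grasp_force: 50.3
```

Call:
jog_arm:
  increments:
    - [-0.001, 0, 0.006, 0, 0, 0, -1]
    - [-0.001, 0, 0.012, 0, 0, 0, -1]
    - [-0.001, 0, 0.017, 0, 0, 0, -1]
    - [-0.001, 0, 0.022, 0, 0, 0, -1]
    - [-0.001, 0, 0.024, 0, 0, 0, -1]

```text
clock: 10.95
position: [0.5324, -0.038, 0.1495]
ee_rot: [0.707, 0.707, -0.0, -0.0]
ft_force: [-0.1, -0.1, -2.9]
grip_width: 0.359
grasp_force: 50.3
```

Call:
jog_arm:
  increments:
    - [0, 0, 0.001, 0, 0, 0, -1]
    - [0, 0, 0.002, 0, 0, 0, -1]
    - [0, 0, 0.003, 0, 0, 0, -1]
    - [0, 0, 0.004, 0, 0, 0, -1]
    - [0, 0, 0.004, 0, 0, 0, -1]

```text
clock: 11.37
position: [0.5327, -0.038, 0.1464]
ee_rot: [0.707, 0.707, -0.0, 0.0]
ft_force: [0.4, 0.1, -3.0]
grip_width: 0.357
grasp_force: 50.3
```

Call:
jog_arm:
  increments:
    - [0, 0, 0.001, 0, 0, 0, -1]
    - [0, 0, 0.002, 0, 0, 0, -1]
    - [0, 0, 0.003, 0, 0, 0, -1]
    - [0, 0, 0.003, 0, 0, 0, -1]

```text
clock: 11.7
position: [0.5332, -0.0378, 0.1447]
ee_rot: [0.707, 0.707, 0.0, 0.001]
ft_force: [-4.0, -0.8, 10.0]
grip_width: 0.358
grasp_force: 51.7
```

Call:
jog_arm:
  increments:
    - [0, 0, -0.001, 0, 0, 0, -1]
    - [0, 0, -0.001, 0, 0, 0, 0.2]
    - [0, 0, -0.001, 0, 0, 0, 0.2]
    - [0, 0, -0.001, 0, 0, 0, 0.2]
    - [0, 0, -0.001, 0, 0, 0, 0.2]

```text
clock: 12.12
position: [0.5328, -0.038, 0.1445]
ee_rot: [0.707, 0.707, 0.0, 0.0]
ft_force: [-0.4, -0.7, 0.1]
grip_width: 0.603
grasp_force: 0.0
```

Call:
jog_arm:
  increments:
    - [0, 0, -0.01, 0, 0, 0, 0.2]
    - [0, 0, -0.03, 0, 0, 0, 0.2]
    - [0, 0, -0.06, 0, 0, 0, 0.2]
    - [0, 0, -0.09, 0, 0, 0, 0.2]
    - [0, 0, -0.12, 0, 0, 0, 0.2]

```text
clock: 12.53
position: [0.5325, -0.0376, 0.2665]
ee_rot: [0.707, 0.707, 0.0, 0.0]
ft_force: [0.8, -0.6, 0.3]
grip_width: 0.599
grasp_force: 0.0
```

```bash
python3 - <<'E'
from h import *
print(get_obs()["position"],get_obs()["grip_width"])
for n in("wrist","scene"):
    c=optics.camera(n); P=cloud(c).reshape(-1,3); d=np.hypot(P[:,0]-.532,P[:,1]+.04)
    q=P[(d<.02)&(P[:,2]>.135)&(P[:,2]<.152)]; print(n,len(q),np.percentile(q[:,2],[50,90]).round(4),circ(q[q[:,2]>.139]))
    b=P[(d<.035)&(P[:,2]>.1)&(P[:,2]<.122)]; print(np.percentile(b[:,2],[50,90]).round(4))
    q=P[(P[:,2]>.19)&(P[:,2]<.215)&(np.hypot(P[:,0]-.499,P[:,1]-.098)<.03)]; print("peg",len(q),np.median(q,0).round(3) if len(q) else "")
E
```

```text
[ 0.53248666 -0.03762865  0.26654652] 0.5986295824094935
wrist 725 [0.1431 0.1441] (0.5322485566139221, -0.037379633635282516, 0.01590987853705883)
[0.1134 0.1146]
peg 120 [0.499 0.092 0.194]
scene 67 [0.1416 0.1442] (0.5322086811065674, -0.04074972867965698, 0.016446013003587723)
[0.1121 0.1162]
peg 48 [0.5   0.096 0.202]
```

The drum is seated: neck top at 0.144, shoulder at 0.114, axis within 2 mm. Next is the keeper, pushed home from its far side.

Call:
jog_arm:
  increments:
    - [0.033, 0, 0, 0, 0, 0, -1]
    - [0.066, 0, 0, 0, 0, 0, -1]
    - [0.1, 0, 0, 0, 0, 0, -1]
    - [0.133, -0.001, 0, 0, 0, 0, -1]
    - [0.164, -0.002, 0, 0, 0, 0, -1]

```text
clock: 13.05
position: [0.5305, 0.128, 0.2648]
ee_rot: [0.707, 0.707, 0.0, 0.0]
ft_force: [-0.3, -0.1, -0.4]
grip_width: -0.005
grasp_force: 0.0
```

Call:
jog_arm:
  increments:
    - [0, 0, 0, 0, 0, 0, -1]
    - [0, 0, 0, 0, 0, 0, -1]
    - [0, 0, 0.02, 0, 0, 0, -1]
    - [0, 0, 0.04, 0, 0, 0, -1]
    - [0, 0, 0.052, 0, 0, 0, -1]

```text
clock: 13.47
position: [0.5306, 0.1242, 0.2107]
ee_rot: [0.708, 0.706, -0.001, -0.0]
ft_force: [-0.3, -0.2, -0.7]
grip_width: -0.004
grasp_force: 0.0
```

Call:
jog_arm:
  increments:
    - [0, 0, 0, 0, 0, 0, -1]

```text
clock: 13.55
position: [0.5299, 0.1242, 0.21]
ee_rot: [0.708, 0.706, -0.002, -0.001]
ft_force: [0.3, -0.8, 1.3]
grip_width: 0.001
grasp_force: 0.0
```

Call:
jog_arm:
  increments:
    - [-0.012, -0.014, -0.002, 0, 0, 0, -1]
    - [-0.026, -0.025, -0.002, 0, 0, 0, -1]
    - [-0.042, -0.033, -0.002, 0, 0, 0, -1]
    - [-0.06, -0.039, -0.002, 0, 0, 0, -1]
    - [-0.078, -0.041, -0.002, 0, 0, 0, -1]

```text
clock: 13.97
position: [0.4897, 0.0473, 0.2157]
ee_rot: [0.707, 0.707, 0.0, 0.001]
ft_force: [0.7, 2.6, -0.5]
grip_width: -0.001
grasp_force: 0.7
```

Call:
jog_arm:
  increments:
    - [-0.018, 0.001, 0, 0, 0, 0, -1]
    - [-0.036, 0.005, 0, 0, 0, 0, -1]
    - [-0.053, 0.012, 0, 0, 0, 0, -1]
    - [-0.064, 0.019, 0, 0, 0, 0, -1]
    - [-0.064, 0.019, 0, 0, 0, 0, -1]

```text
clock: 14.38
position: [0.51, -0.0188, 0.2151]
ee_rot: [0.709, 0.705, 0.0, 0.001]
ft_force: [0.1, -0.5, 0.6]
grip_width: 0.003
grasp_force: 0.0
```

```bash
python3 - <<'E'
from h import *
print(get_obs()["position"],get_obs()["ft_force"])
for n in("wrist","scene","top"):
    c=optics.camera(n); P=cloud(c).reshape(-1,3)
    hsv=cv2.cvtColor(c["color"],cv2.COLOR_RGB2HSV).reshape(-1,3)
    k=(np.hypot(P[:,0]-.54,P[:,1]+.035)<.06)&(P[:,2]>.168)&(P[:,2]<.177)&(hsv[:,2]>150)&(hsv[:,1]<50); q=P[k]; print(n,"disc/arm",len(q),(q.min(0).round(3),q.max(0).round(3)) if len(q) else "")
    q=P[(P[:,2]>.2)&(P[:,2]<.21)&(np.hypot(P[:,0]-.532,P[:,1]+.039)<.03)]; print("peg",len(q),np.median(q,0).round(4) if len(q) else "")
E
```

```text
[ 0.50996738 -0.01881684  0.2150592 ] [ 0.0764677  -0.4684133   0.56055146]
wrist disc/arm 4518 (array([ 0.513, -0.05 ,  0.17 ]), array([0.577, 0.022, 0.177]))
peg 272 [ 0.5308 -0.0274  0.2039]
scene disc/arm 194 (array([ 0.507, -0.063,  0.168]), array([0.577, 0.02 , 0.177]))
peg 55 [ 0.5249 -0.0331  0.2041]
top disc/arm 0 
peg 0
```

Call:
jog_arm:
  increments:
    - [-0.003, 0.004, 0, 0, 0, 0, -1]
    - [-0.006, 0.007, 0, 0, 0, 0, -1]
    - [-0.008, 0.009, 0, 0, 0, 0, -1]
    - [-0.008, 0.009, 0, 0, 0, 0, -1]

```text
clock: 14.87
position: [0.5175, -0.0221, 0.2144]
ee_rot: [0.707, 0.707, 0.0, -0.001]
ft_force: [-2.5, 4.5, 1.7]
grip_width: -0.002
grasp_force: 2.8
```

```bash
python3 - <<'E'
from h import *
print(get_obs()["position"],get_obs()["ft_force"])
c=optics.camera("scene"); P=cloud(c).reshape(-1,3)
q=P[(P[:,2]>.185)&(P[:,2]<.21)&(np.hypot(P[:,0]-.532,P[:,1]+.041)<.03)]; print("peg",len(q),np.median(q,0).round(4))
E
```

```text
[ 0.51752946 -0.02213129  0.21438178] [-2.53194936  4.49082215  1.74338826]
peg 89 [ 0.5315 -0.0388  0.2023]
```

Call:
jog_arm:
  increments:
    - [0.008, -0.01, -0.005, 0, 0, 0, -1]
    - [0.012, -0.015, -0.03, 0, 0, 0, -1]
    - [0.03, -0.015, -0.05, 0, 0, 0, -1]
    - [0.06, -0.015, -0.05, 0, 0, 0, -1]
    - [0.1, -0.015, -0.05, 0, 0, 0, -1]

```text
clock: 15.33
position: [0.5038, 0.0747, 0.2657]
ee_rot: [0.709, 0.705, 0.0, 0.001]
ft_force: [1.2, 0.6, -1.2]
grip_width: -0.004
grasp_force: 0.0
```

Call:
jog_arm:
  increments:
    - [0.03, 0, 0, 0, 0, -0.11, -1]
    - [0.06, 0, 0, 0, 0, -0.22, -1]
    - [0.09, 0, 0, 0, 0, -0.33, -1]
    - [0.12, 0, 0, 0, 0, -0.44, -0.1]
    - [0.14, 0, 0, 0, 0, -0.55, -0.1]

```text
clock: 15.75
position: [0.5024, 0.2192, 0.2646]
ee_rot: [0.486, 0.874, 0.0, -0.0]
ft_force: [0.4, -0.4, 0.6]
grip_width: 0.272
grasp_force: 0.0
```

Call:
jog_arm:
  increments:
    - [0, 0, 0, 0, 0, -0.12, -0.1]
    - [0, 0, 0, 0, 0, -0.24, -0.1]
    - [0, 0, 0, 0, 0, -0.36, -0.1]
    - [0, 0, 0, 0, 0, -0.48, -0.1]
    - [0, 0, 0, 0, 0, -0.6, -0.1]

```text
clock: 16.17
position: [0.5031, 0.2162, 0.2644]
ee_rot: [0.206, 0.978, -0.0, 0.0]
ft_force: [-0.1, 0.4, -0.7]
grip_width: 0.451
grasp_force: 0.0
```

Call:
jog_arm:
  increments:
    - [0, 0, 0, 0, 0, -0.12, -0.1]
    - [0, 0, 0, 0, 0, -0.24, -0.1]
    - [0, 0, 0, 0, 0, -0.36, -0.1]
    - [0, 0, 0, 0, 0, -0.48, -0.1]
    - [0, 0, 0, 0, 0, -0.6, -0.1]

```text
clock: 16.58
position: [0.5031, 0.2161, 0.2644]
ee_rot: [-0.092, 0.996, -0.0, 0.0]
ft_force: [0.6, 0.1, 0.8]
grip_width: 0.453
grasp_force: 0.0
```

```bash
python3 - <<'E'
from h import *
o=get_obs();print(o["position"],o["joint_pos"].round(2),o["grip_width"])
for n in("scene","top"):
    c=optics.camera(n); P=cloud(c).reshape(-1,3)
    q=P[(P[:,2]>.185)&(P[:,2]<.21)&(np.hypot(P[:,0]-.532,P[:,1]+.041)<.03)]; print(n,"peg",len(q),np.median(q,0).round(4) if len(q) else "",circ(q) if len(q) else "")
w=optics.camera("wrist"); P=cloud(w).reshape(-1,3); q=P[(np.hypot(P[:,0]-.495,P[:,1]-.303)<.03)&(P[:,2]>.092)&(P[:,2]<.115)]
if len(q)>20:
    r=cv2.minAreaRect(q[:,:2].astype(np.float32)*1000); m=np.linalg.svd(q[:,:2]-q[:,:2].mean(0),full_matrices=False)[2][0]; print("bar",len(q),r,np.degrees(np.arctan2(m[1],m[0])),np.median(q[:,2]))
a=(o["position"],Ro.from_quat(o["ee_rot"])); print(step(a,pose(.495,.303,.20,202)).tolist())
E
```

```text
[0.50313958 0.21605221 0.26443303] [ 0.52  0.41 -1.26  1.61  0.39  1.41  0.97] 0.45345006674165245
scene peg 64 [ 0.5346 -0.0437  0.2012] (0.5318892598152161, -0.04177819937467575, 0.01165152806788683)
top peg 56 [ 0.5312 -0.0397  0.2055] (0.5331931710243225, -0.03934096172451973, 0.009991433471441269)
bar 665 ((493.5434875488281, 305.182373046875), (44.9466552734375, 14.71554183959961), 21.061946868896484) 21.66807056506315 0.09857097677467028
[-0.0079, 0.087, 0.0644, -0.0001, -0.0, -0.1999]
```

Call:
jog_arm:
  increments:
    - [-0.002, 0.025, 0, 0, 0, -0.1, -0.1]
    - [-0.004, 0.05, 0.02, 0, 0, -0.2, -0.1]
    - [-0.008, 0.075, 0.05, 0, 0, -0.2, -0.1]
    - [-0.008, 0.088, 0.08, 0, 0, -0.2, -0.1]
    - [-0.008, 0.088, 0.105, 0, 0, -0.2, -0.1]

```text
clock: 17.15
position: [0.4933, 0.3074, 0.1577]
ee_rot: [-0.188, 0.982, 0.001, -0.0]
ft_force: [-0.5, -0.9, 0.2]
grip_width: 0.449
grasp_force: 0.0
```

Call:
jog_arm:
  increments:
    - [0, 0, 0, 0, 0, 0, -0.1]
    - [0, 0, 0.01, 0, 0, 0, -0.1]
    - [0, 0, 0.01, 0, 0, 0, -0.1]

```text
clock: 17.4
position: [0.4957, 0.3035, 0.1492]
ee_rot: [-0.187, 0.982, -0.0, -0.0]
ft_force: [1.0, -0.2, 0.4]
grip_width: 0.446
grasp_force: 0.0
```

```bash
python3 - <<'E'
from h import *
o=get_obs();print(o["position"],o["joint_pos"].round(2),o["grip_width"])
a=(o["position"],Ro.from_quat(o["ee_rot"])); print(step(a,pose(.4945,.304,.11,202)).tolist())
w=optics.camera("wrist"); P=cloud(w).reshape(-1,3); q=P[(np.hypot(P[:,0]-.495,P[:,1]-.303)<.028)&(P[:,2]>.092)&(P[:,2]<.108)]
if len(q)>20: print("bar",len(q),cv2.minAreaRect(q[:,:2].astype(np.float32)*1000))
cv2.imwrite("pics/d.png",w["color"][:,:,::-1])
E
```

```text
[0.49568023 0.30351337 0.14924561] [ 0.25  0.6  -1.16  1.67  0.58  1.26  0.91] 0.4459758709288384
[0.0009, 0.0009, 0.0392, -0.0005, -0.0001, -0.0086]
bar 1667 ((493.53717041015625, 305.2992858886719), (45.5921516418457, 13.878586769104004), 21.141977310180664)
```

View pics/d.png

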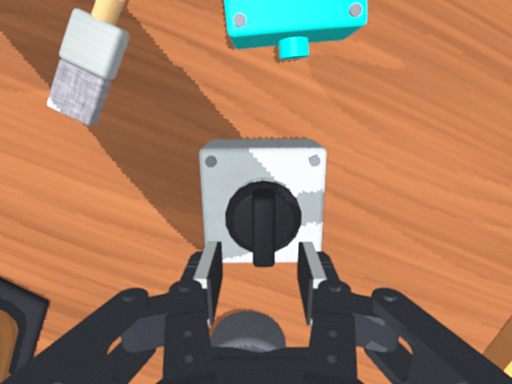

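The wrist view shows the latched bar upright at (263,228), midway between the fingers at x=210 and x=313. Next I descend, pinch, and turn clockwise (+z of the tool).

Call:
jog_arm:
  increments:
    - [0.001, 0.001, 0.01, 0, 0, 0, -0.1]
    - [0.001, 0.001, 0.02, 0, 0, 0, -0.1]
    - [0.001, 0.001, 0.03, 0, 0, 0, -0.1]
    - [0.001, 0.001, 0.038, 0, 0, 0, -0.1]
    - [0.001, 0.001, 0.038, 0, 0, 0, -0.1]

```text
clock: 17.87
position: [0.4933, 0.3038, 0.1094]
ee_rot: [-0.188, 0.982, -0.001, -0.001]
ft_force: [-0.2, -1.0, 0.2]
grip_width: 0.45
grasp_force: 0.0
```

Call:
jog_arm:
  increments:
    - [0, 0, 0, 0, 0, 0, -1]
    - [0, 0, 0, 0, 0, 0, -1]
    - [0, 0, 0, 0, 0, 0, -1]
    - [0, 0, 0, 0, 0, 0, -1]
    - [0, 0, 0, 0, 0, 0, -1]
  grip_force: 25

```text
clock: 18.28
position: [0.4939, 0.3051, 0.1118]
ee_rot: [-0.188, 0.982, 0.0, 0.0]
ft_force: [-0.9, 1.1, -0.1]
grip_width: 0.154
grasp_force: 30.0
```

Call:
jog_arm:
  increments:
    - [0, 0, 0, 0, 0, 0.1, -1]
    - [0, 0, 0, 0, 0, 0.2, -1]
    - [0, 0, 0, 0, 0, 0.3, -1]
    - [0, 0, 0, 0, 0, 0.4, -1]
    - [0, 0, 0, 0, 0, 0.5, -1]

```text
clock: 18.7
position: [0.4939, 0.3053, 0.112]
ee_rot: [0.063, 0.998, 0.0, 0.0]
ft_force: [-2.3, 0.9, 3.4]
grip_width: 0.152
grasp_force: 30.3
```

Call:
jog_arm:
  increments:
    - [0, 0, 0, 0, 0, 0.1, -1]
    - [0, 0, 0, 0, 0, 0.2, -1]
    - [0, 0, 0, 0, 0, 0.3, -1]
    - [0, 0, 0, 0, 0, 0.38, -1]
    - [0, 0, 0, 0, 0, 0.38, -1]

```text
clock: 19.12
position: [0.494, 0.3054, 0.1122]
ee_rot: [0.25, 0.968, 0.0, 0.0]
ft_force: [-0.7, 1.7, 2.3]
grip_width: 0.151
grasp_force: 30.3
```

Call:
jog_arm:
  increments:
    - [0, 0, 0, 0, 0, 0, -1]
    - [0, 0, 0, 0, 0, 0, 0.2]
    - [0, 0, 0, 0, 0, 0, 0.2]
    - [0, 0, 0, 0, 0, 0, 0.2]
    - [0, 0, 0, 0, 0, 0, 0.2]

```text
clock: 19.53
position: [0.494, 0.3042, 0.1111]
ee_rot: [0.248, 0.969, -0.0, -0.0]
ft_force: [-1.0, -0.7, 0.2]
grip_width: 0.601
grasp_force: 0.0
```

Call:
jog_arm:
  increments:
    - [0, 0, -0.01, 0, 0, 0, 0.2]
    - [0, 0, -0.03, 0, 0, 0, 0.2]
    - [0, 0, -0.06, 0, 0, 0, 0.2]
    - [0, 0, -0.09, 0, 0, 0, 0.2]
    - [0, 0, -0.12, 0, 0, 0, 0.2]

```text
clock: 19.95
position: [0.4937, 0.3046, 0.2334]
ee_rot: [0.248, 0.969, -0.0, -0.0]
ft_force: [1.4, 1.2, 0.8]
grip_width: 0.6
grasp_force: 0.0
```

```bash
python3 - <<'E'
from h import *
o=get_obs();print(o["position"],o["ft_force"])
for n in("wrist","scene","top"):
    c=optics.camera(n); P=cloud(c).reshape(-1,3); q=P[(np.hypot(P[:,0]-.495,P[:,1]-.303)<.028)&(P[:,2]>.092)&(P[:,2]<.115)]
    if len(q)>20: print(n,"bar",len(q),np.median(q[:,2]),cv2.minAreaRect(q[:,:2].astype(np.float32)*1000)[2])
    q=P[(P[:,2]>.195)&(P[:,2]<.21)&(np.hypot(P[:,0]-.532,P[:,1]+.041)<.03)]; print(n,"peg",len(q),np.median(q,0).round(4) if len(q) else "")
    if n=="scene": cv2.imwrite("pics/e.png",c["color"][:,:,::-1])
E
```

```text
[0.4936529  0.30459753 0.23338719] [1.38591056 1.21731582 0.81769565]
wrist bar 977 0.1060655474206944 3.518117904663086
wrist peg 0 
scene bar 78 0.10297907241245788 3.5504775047302246
scene peg 45 [ 0.5344 -0.0415  0.2029]
top peg 50 [ 0.532  -0.0396  0.2063]
```

View pics/e.png

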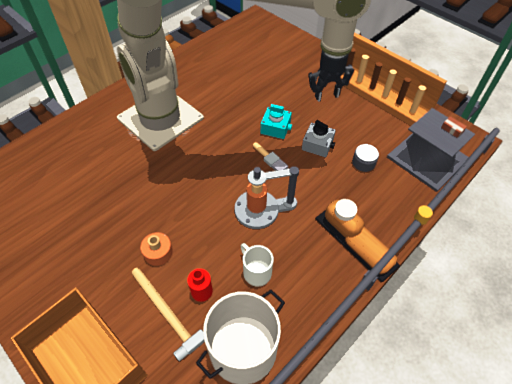

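The scene view shows the drum on the spindle at (257,195) with the keeper disc over it at (257,177). The stop is up at (319,133) and the gripper is clear. I'll let it settle, recheck and hand in.

Call:
jog_arm:
  increments:
    - [0, 0, 0, 0, 0, 0, 0.2]
    - [0, 0, 0, 0, 0, 0, 0.2]
    - [0, 0, 0, 0, 0, 0, 0.2]
    - [0, 0, 0, 0, 0, 0, 0.2]
    - [0, 0, 0, 0, 0, 0, 0.2]

```text
clock: 20.52
position: [0.4937, 0.3045, 0.2308]
ee_rot: [0.248, 0.969, -0.0, -0.0]
ft_force: [-0.3, 0.3, -0.1]
grip_width: 0.601
grasp_force: 0.0
```

```bash
python3 - <<'E'
from h import *
from workcell import workorder
P=cloud(optics.camera("wrist")).reshape(-1,3); q=P[(np.hypot(P[:,0]-.495,P[:,1]-.303)<.028)&(P[:,2]>.092)&(P[:,2]<.115)]
z=np.median(q[:,2]); print(z,cv2.minAreaRect(q[:,:2].astype(np.float32)*1000)[2])
if z>.1045: print(workorder.hand_in())
E
```

```text
0.10600695602453902 16.574846267700195
the job is handed in; nothing more can be done
None
```

The job is handed in at about 21 s of the 72 s allowed; no verdict came back, but my last camera measurements show the tall drum seated on the spindle, the keeper arm home over it, the stop button popped up again, and the bystanders standing where they were.

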